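# Set the misting pump's valve by clicks and start it with the key

### The arm

A 6-joint arm with a two-finger parallel gripper is mounted at the origin on the work surface. World frame = base frame: x ahead of the robot, y to its left, z up, the work surface at z = 0. Lengths are in m, angles in rad, forces in N, time in s.
With the tool pointing down it reaches from about 0.35 to 0.85 m from the base axis. Payload 8.1 kg.
Tool frame: the origin (TCP) lies midway between the tips of the shut fingers; the grasp point (between the pads) lies 19 mm behind it; z points along the fingers, y is the direction in which the jaws open and shut (so a half turn about z gives the same grasp; the last joint's range is limited). The gripper opens to 93 mm and grips with 3 to 60 N. Pads are 15 mm wide; open, the fingers measure 128 mm over their backs; the gripper's body (75 mm by 188 mm) begins 65 mm behind the grasp point.
Start: joints at [-1.226, 0.13, 1.488, -0, 1.523, -0.085], TCP at [0.25, -0.545, 0.219] pointing down, gripper open.
Joint ranges: [-2.96, 2.96], [-0.89, 2.26], [0.02, 2.5], [-1.34, 4.48], [0, 2.73], [-2.66, 2.66]. Speed limits (rad/s): [2.39, 2.39, 2.79, 3.14, 3.14, 3.14].

### API

Orientations are given as a rotation vector (axis times angle).
In Python, from plant import robot, optics, ticket gives the robot as it stands.
- The arm moves only by the tool send_rows, never from a script. Its argument "targets" is a list of rows, each a list of 3 entries, a list of its own where there are three numbers: the opening, from -1 (shut) to 1 (fully open), then the shift along the tool's x, y, z in mm, then the turn about the tool's z in rad. A call has 1 to 12 rows; each row shifts and turns the commanded pose from where the row before left it, along the tool's axes as they then stand; what a row does not reach is not made up. A row lasts 1/10 s, in which the tool goes at most 50 mm and 8.59 degrees, less where a joint would pass 70% of its speed; a pose out of reach is approached as far as the arm can. A call with a gripper value outside its range is refused whole. The fingers move at their own pace and stop on an object; "newtons" is the grip in N (left out, the last holds). Time passes only in rows, so rows that do not move let the fingers close. It gives the time, the measured TCP pose, the force and the opening at its end, in the units of the state.
- robot.read_state(): the state, without advancing time (a new reading comes with each control period).
- optics.read_camera(name): name is "scene" or "side" or "wrist"; returns a dict with "color" (400x640x3 uint8, red, green, blue), "K" (3x3 intrinsics, pixels), "position" and "orientation" of the camera in the world. Camera axes: x right, y up, looking along -z (the intrinsics and any distortion apply to the point x, -y, -z); pixel columns grow to the right and rows downward; lengths in m; the calibration is good to about 2 mm. A picture is of the moment at which its call begins. There is no depth.
- ticket.close_job(): hands the job in, once; it reports no verdict.
Trained networks look in the newest picture that a camera, given by its name, has taken for a name from the list of things; names that differ only in an ending like _2 or _b are one class to them, and where a whole thing is asked for, a point or a joint stands for the part that bears it (a point fixed in the world has none). Each returns a list of dicts, best first, with "confidence" (0 to 1); they miss things now and then, are a little off and sometimes report something else, mostly with a low value. They report only what shows in the picture. A call takes as long as a camera call.
- optics.cut_out(camera, name): "region" (400x640 bool, what is visible of it) and "point" ([column, row] in pixels, amid what is visible of it).
The state is a dict: "t": time; "q": joint angles; "dq": joint speeds; "joint_torque": joint torques, N m; "tool_pos": TCP position; "orientation": TCP orientation; "force": force on the tool from outside, world axes, zero at the start; "wrist_torque": the same for the moment, N m; "opening": finger opening in m.
Only numpy, scipy, OpenCV 4.12 (cv2) and the standard library are available. Lean on these libraries where they do the work, as an engineer would, in place of code of your own. Each camera call takes 0.05 s, during which the arm holds its last target.

### The job

Set the misting pump for the moss and start it. On its sloping panel, turn the large round valve knob clockwise until it comes up against its stop, then back it off anticlockwise by exactly four clicks. Then turn the key clockwise all the way to start, let go so that it springs back to run, and leave the other things on the table as they are.

Things in the scene. Friction and masses are not known exactly. Their poses are not given: they have to be found in the camera images.
- pump: the misting pump, fixed: a grey control desk 260 mm deep, 360 wide, 140 high, with motor, black pump head and filter behind it on a dark skid plate 380 mm wide reaching 140 mm in front of and 300 mm behind the origin. Origin: underside, centre of the desk; x to the back (away from the robot), y to the left seen from the robot, z up
- panel (a point): centre of the control panel's face, the desk's sloping front, 170 x 360 mm. z: its outward normal, tilted 30 degrees from vertical towards the robot's side; x up the slope; y left. The round valve knob is at y = +100 mm, the key at y = -100 mm; between them a flat pressure gauge (10 mm high) and a lamp lens. "Clockwise" is as seen looking straight at the panel
- knob_grip (a point): centre of the valve knob's grip: on its axis, 41 mm above the panel. Round, black, fluted, 55 mm in diameter at the grip; below that a skirt 62 mm in diameter, 10 to 18 mm above the panel; flat top 60 mm above the panel. z points out along the axis (panel normal), x to the white index line on its top, so the knob's angle shows in it
- valve_hole (a point): where the knob's axis meets the panel; axes as the panel's. The knob turns with a click every 20 degrees and drops into the nearest one when let go; a click takes 0.1 to 0.2 N m. Clockwise ends at a hard stop (lug on seat), itself a rest place: four clicks back is 80 degrees. Where the index line then points differs each time: it must be felt. It starts 3 to 7 clicks off and can turn 8
- key_grip (a point): centre of the key's bow: on the key's axis, 41 mm above the panel. The bow is a flat black plate 46 mm wide (this point's x), 10 mm thick (y) and 44 mm high (z), from 17 to 61 mm above the panel, with a white mark on its top edge on the +x side. z points out along the axis (panel normal). At stop, x points up the slope (within 7 degrees)
- start_key (a joint): angle of the key (rad), growing clockwise: 0.05 to 0.12 = stop (rest place, its start), about 0.71 = run (rest place), 1.40 = start (end of travel). Marks round it: short for stop, longer for run, longest for start. A notch of about 0.15 N m holds it at stop; on either side of run a spring of up to 0.2 N m pushes it to run, and returns it there from start when let go
- pots_small: bystander: three small white ceramic pots stacked in one another, 84 mm in diameter, 90 mm high; origin: centre of the underside, z up
- pots_mid: bystander: three stacked terracotta pots, 100 mm in diameter, 109 mm high; origin: centre of the underside, z up
- pots_large: bystander: three stacked blue ceramic pots, 106 mm in diameter, 118 mm high; origin: centre of the underside, z up
- spray_bottle: bystander: plastic spray bottle, 80 mm in diameter, 216 mm high; origin: centre of the underside, z up
- shears: bystander: pruning shears lying flat, 190 mm long, 18 mm high; origin: under the pivot, x to the blade tips
- dibber: bystander: wooden dibber with a cross grip and a steel point, lying flat, 200 mm long, 28 mm high; origin: underside, near the middle
- seed_tray: bystander: black seedling tray 200 x 150 mm, 45 mm high, with seedlings up to 85 mm; origin: centre of the underside
- pin_holder: bystander: round brass flower pin holder, 72 mm in diameter, 24 mm high, standing on the flat top of the pump's desk; origin: centre of the underside

How it is judged:
On the way, in this order (a step that is already met when the one before it is completed fails the run):
1. the valve knob is turned clockwise against its stop (within a quarter of a click) (distance between valve_lug and valve_seat below 0.00174 m), for 0.1 s.
2. the valve knob is backed off four clicks from the stop (within 0.4 of a click) (distance between valve_lug and valve_seat between 0.02351 and 0.02779 m), for 0.3 s.
3. with the valve at four clicks, the key is turned to start (beyond 1.25 rad) (all of step 2 and value of joint start_key above 1.25 rad), for 0.15 s.
4. the key is let go and has sprung back to run (value of joint start_key between 0.58 and 0.82 rad and contact force between the fingers and start_key below 0.1 N), for 0.3 s.
At the end, for the whole second after the job is handed in: The valve knob rests four clicks back from its stop (80 degrees, within 8 degrees, 0.4 of a click), the key is at rest in run (0.58 to 0.82 rad), and the fingers are off both (all of step 2 and value of joint start_key between 0.58 and 0.82 rad and velocity of joint start_key below 0.05 rad/s); the robot touches nothing.
It fails at once if a stack of pots is shifted by more than 25 mm or tipped by more than 20 degrees (distance of any of pots_small, pots_mid, pots_large from where it was at the start of the episode above 0.025 m or angle between any of pots_small, pots_mid, pots_large's own z axis and vertical above 0.35 rad).
It fails at once if the spray bottle is shifted by more than 25 mm or tipped by more than 20 degrees (distance of spray_bottle from where it was at the start of the episode above 0.025 m or angle between spray_bottle's own z axis and vertical above 0.35 rad).
It fails at once if the shears or the dibber is shifted by more than 25 mm (distance of any of shears, dibber from where it was at the start of the episode above 0.025 m).
It fails at once if the seed tray is shifted by more than 25 mm or tipped by more than 20 degrees (distance of seed_tray from where it was at the start of the episode above 0.025 m or angle between seed_tray's own z axis and vertical above 0.35 rad).
It fails at once if the pin holder is shifted by more than 25 mm or tipped by more than 20 degrees (distance of pin_holder from where it was at the start of the episode above 0.025 m or angle between pin_holder's own z axis and vertical above 0.35 rad).
It also fails if it takes over 59 s, if anything falls off the work surface, if the arm or the gripper's body presses on something with over 40 N, if the wrist force passes 120 N, or if a joint passes its speed limit or range.

## Working session

There is one attempt and no reset: what is moved stays moved. The work goes in short steps, Python scripts to look and compute and a tool call to move; the robot and the scene stay as the last step left them, time stands still between calls to the robot, and variables do not carry over. Pictures are saved under pics/ and viewed, and the job is handed in when it is done.

Besides the shell and the picture viewer there is one more tool, called after "Emit:" in YAML: its name, and indented under it one key for each argument. send_rows: Moves the arm, as the interface text tells. Its arguments: {"type":"object","properties":{"targets":{"type":"array","items":{"type":"array"}},"newtons":{"type":"number"}},"required":["targets"]}

```bash
ls; mkdir -p pics; python3 - <<'E'
from plant import robot, optics, ticket
import cv2,numpy as np
print(robot.read_state())
for n in ["scene","side","wrist"]:
    c=optics.read_camera(n)
    cv2.imwrite(f"pics/{n}0.png",c["color"][:,:,::-1])
    print(n,c["K"],c["position"],c["orientation"],[k for k in c])
    for th in ["pump","knob_grip","key_grip","pin_holder","spray_bottle","pots_large"]:
        r=optics.cut_out(n,th)
        print(th,[(x["confidence"],x["point"],int(x["region"].sum())) for x in r[:2]])
E
```

```text
pics
{'t': 0.0, 'q': array([-1.22638492e+00,  1.31159014e-01,  1.48927556e+00, -2.16692458e-05,
        1.52297877e+00, -8.53738866e-02]), 'dq': array([-2.66934095e-04, -1.28529969e-04,  5.22582352e-04, -9.26005421e-04,
        7.28609732e-05,  2.09188606e-04]), 'joint_torque': array([-7.06776045e-04, -5.59847689e+01, -4.91758132e+01,  7.65595492e-02,
        3.54116585e-02, -1.66131244e-04]), 'tool_pos': array([ 0.24984158, -0.54488853,  0.21759077]), 'orientation': array([-3.06757224e+00, -6.69538430e-01,  4.02861402e-04]), 'force': array([-0.65623249, -0.01613574, -0.14144582]), 'wrist_torque': array([-0.0184198 ,  0.00579165, -0.0129751 ]), 'opening': 0.0931256534157823}
scene [[461.56500096   0.         317.21143887]
 [  0.         461.56500096 196.38631026]
 [  0.           0.           1.        ]] [ 1.15800054 -0.58666733  1.29968132] [0.57370223 0.26308892 0.88556226] ['color', 'K', 'position', 'orientation']
pump [(0.75, [339.6, 271.0], 16846)]
knob_grip [(0.77, [348.5, 196.5], 388)]
key_grip [(0.39, [468.7, 147.4], 629)]
pin_holder [(0.68, [307.7, 255.5], 471)]
spray_bottl
[... 191 characters left out ...]
  1.        ]] [-0.16076879  0.78971535  1.03675349] [ 0.3460198  -1.04089425 -2.25994934] ['color', 'K', 'position', 'orientation']
pump [(0.6, [295.9, 191.9], 7483)]
knob_grip [(0.67, [291.6, 198.4], 232)]
key_grip []
pin_holder [(0.56, [313.8, 157.8], 166)]
spray_bottle [(0.7, [188.6, 240.2], 1042)]
pots_large [(0.7, [174.5, 269.8], 1400), (0.53, [335.6, 177.4], 69)]
wrist [[326.29898598   0.         321.37976305]
 [  0.         326.29898598 199.46431654]
 [  0.           0.           1.        ]] [ 0.32213122 -0.5123911   0.38443734] [-0.25652963  0.16391882 -1.13319501] ['color', 'K', 'position', 'orientation']
pump []
knob_grip []
key_grip []
pin_holder []
spray_bottle []
pots_large []
```

View pics/scene0.png

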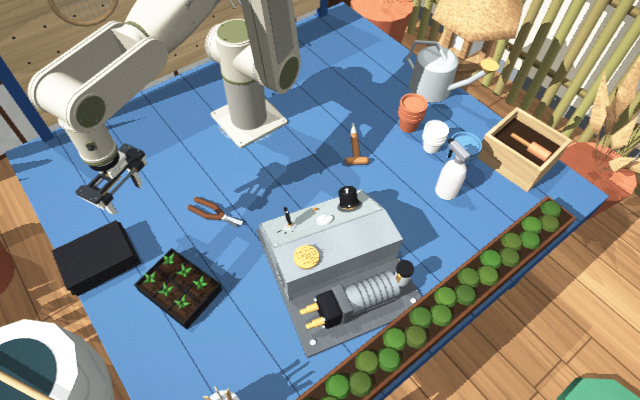

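View pics/side0.png

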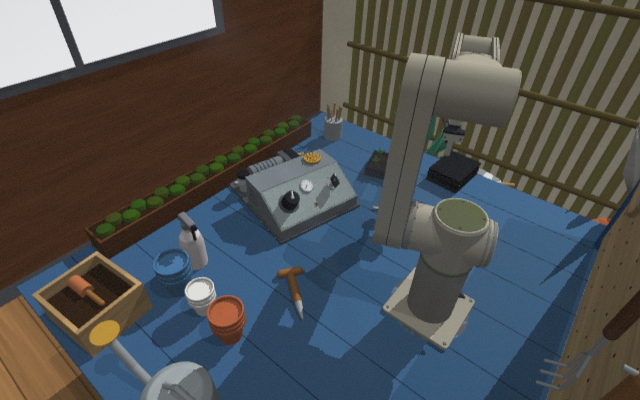

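View pics/wrist0.png

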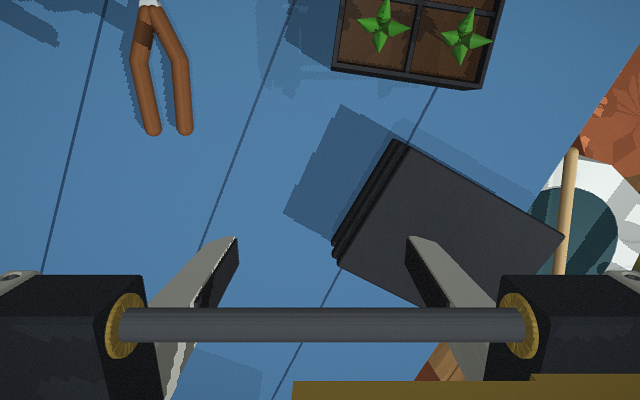

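```bash
python3 - <<'E'
import cv2
a=cv2.imread("pics/scene0.png")[165:365,240:440]; cv2.imwrite("pics/s1.png",cv2.resize(a,(800,600) if 0 else (600,600),interpolation=cv2.INTER_CUBIC))
a=cv2.imread("pics/side0.png")[135:245,220:370]; cv2.imwrite("pics/d1.png",cv2.resize(a,(750,550),interpolation=cv2.INTER_CUBIC))
E
```

```text
(no output)
```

View pics/s1.png

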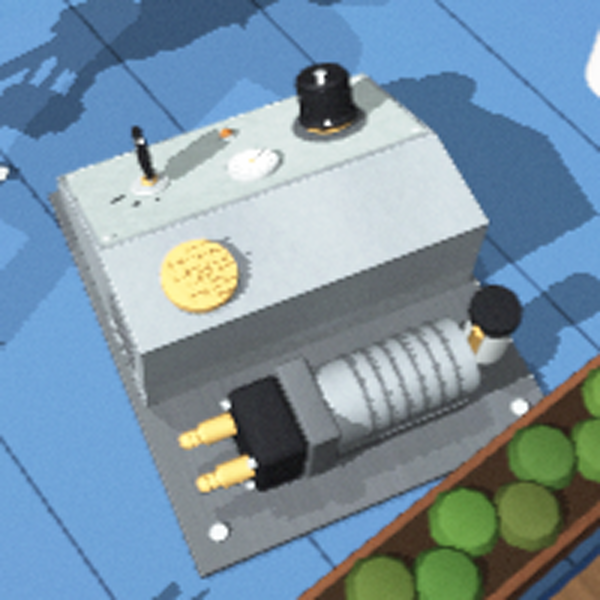

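View pics/d1.png

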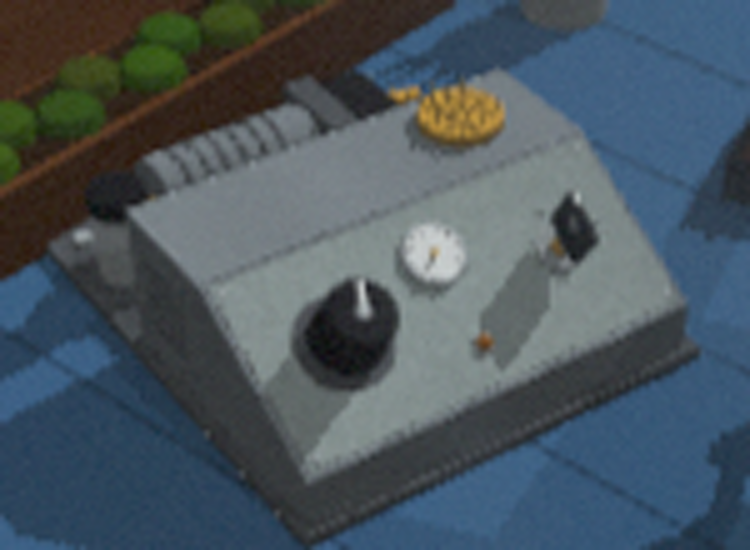

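```bash
cat > h.py <<'E'
from plant import robot, optics, ticket
import cv2,numpy as np
from scipy.spatial.transform import Rotation as R
from scipy.optimize import least_squares
def proj(c,P):
    p=(np.atleast_2d(P)-c["position"])@R.from_rotvec(c["orientation"]).as_matrix()
    p=p*[1,-1,-1]
    u=p@c["K"].T
    return u[:,:2]/u[:,2:]
def pose(v): # x,y,yaw -> R,t
    return R.from_euler('z',v[2]).as_matrix(),np.array([v[0],v[1],0.])
s,co=.5,np.cos(np.pi/6)
PANC=np.array([-.13+.085*co,0,.0975])
PANR=np.array([[co,0,-s],[0,1,0],[s,0,co]]) # columns x(up slope),y,z normal
def pan(p): return PANC+np.asarray(p)@PANR.T
E
python3 - <<'E'
from h import *
cs=optics.read_camera("scene");cd=optics.read_camera("side")
X=.0172
S=[((X,-.18,.14),(105,247)),((X,.18,.14),(435,135)),((.13,-.18,.14),(143,350)),((.13,.18,.14),(488,222)),((-.13,-.18,.055),(62,175)),((-.13,.18,.055),(365,75)),((.3,-.19,.0),(205,577))]
D=[((X,.18,.14),(210,287)),((X,-.18,.14),(580,135)),((.13,.18,.14),(130,208)),((.13,-.18,.14),(495,70)),((-.13,.18,.055),(308,478)),((-.13,-.18,.055),(688,305)),((-.14,.19,0),(312,540)),((-.14,-.19,0),(698,350))]
k=pan([0,.1,.06]); S.append((k,(321,76))); D.append((k,(360,305)))
Ps=np.array([a for a,_ in S]);us=np.array([b for _,b in S])/3+[240,165]-.33
Pd=np.array([a for a,_ in D]);ud=np.array([b for _,b in D])/5+[220,135]-.4
def f(v):
    Rm,t=pose(v)
    return np.r_[(proj(cs,Ps@Rm.T+t)-us).ravel(),(proj(cd,Pd@Rm.T+t)-ud).ravel()]
for v0 in [(.6,0,0),(.6,0,.5),(.6,-.1,-.5)]:
    r=least_squares(f,v0,loss='soft_l1'); print(r.x,r.cost)
print(f(r.x).reshape(-1,2).round(1))
Rm,t=pose(r.x)
for n,p in [("knob",[0,.1,.041]),("key",[0,-.1,.041])]: print(n,Rm@pan(p)+t)
print(robot.read_state()["t"])
E
```

```text
[ 0.62536382 -0.10889007 -0.26046464] 17.338856105169114
[ 0.62536382 -0.10889007 -0.26046464] 17.338856105169366
[ 0.62536382 -0.10889007 -0.26046464] 17.338856105169533
[[-2.3  1.7]
 [ 0.3 -1.2]
 [-0.8  1.5]
 [ 0.8 -0.1]
 [-2.   0.5]
 [-0.4 -1.3]
 [-1.   1.1]
 [-0.  -1. ]
 [-3.3 -0.1]
 [-0.2 -1. ]
 [-1.7  0.5]
 [ 0.6 -0.4]
 [-0.8  1.4]
 [-0.3 -0.1]
 [-1.9  2.3]
 [-0.1  1.6]
 [ 0.3  1.3]]
knob [0.57682233 0.00753786 0.13300704]
key [ 0.52531642 -0.18571622  0.13300704]
1.15
```

```bash
cat >> h.py <<'E'
def delta(target,yaw=None,n=1):
    """tool-frame shift (mm) from measured pose to world target; turn for tool y to lie at world angle yaw+90 (mod pi)"""
    st=robot.read_state(); T=R.from_rotvec(st["orientation"]).as_matrix()
    d=T.T@(np.asarray(target)-st["tool_pos"])*1000
    out={"d":d.round(1)}
    if yaw is not None:
        y=T[:,1]; a=np.arctan2(y[1],y[0]); w=yaw+np.pi/2-a
        w=(w+np.pi/2)%np.pi-np.pi/2
        out["turn"]=round(-w,3)  # tool z down
    return out
E
python3 - <<'E'
from h import *
print(R.from_rotvec(robot.read_state()["orientation"]).as_matrix().round(3))
print(delta([.577,.0075,.30],-.26))
E
```

```text
[[ 0.909  0.417  0.   ]
 [ 0.417 -0.909 -0.   ]
 [ 0.     0.    -1.   ]]
{'d': array([ 527.6, -366.4,  -81.4]), 'turn': np.float64(0.69)}
```

Emit:
send_rows:
  targets:
    - [1,[40,-28,-8],0]
    - [1,[40,-28,-8],0]
    - [1,[40,-28,-8],0]
    - [1,[40,-28,-8],0]
    - [1,[40,-28,-8],0]
    - [1,[40,-28,-8],0]
    - [1,[40,-28,-8],0]
    - [1,[40,-28,-8],0]
    - [1,[40,-28,-8],0]
    - [1,[40,-28,-8],0]
    - [1,[40,-28,0],0]
    - [1,[40,-28,0],0]
  newtons: 20

```text
t: 2.35
tool_pos: [0.5473, -0.038, 0.2994]
orientation: [3.069, 0.67, 0.002]
force: [-0.3, -0.4, 1.1]
opening: 0.093
```

Emit:
send_rows:
  targets:
    - [1,[0,0,0],-0.145]
    - [1,[0,0,0],-0.145]
    - [1,[0,0,0],-0.145]
    - [1,[0,0,0],-0.145]
    - [1,[0,0,0],-0.145]
    - [1,[0,0,0],-0.145]
    - [1,[0,0,0],-0.145]
    - [1,[0,0,0],-0.145]
    - [1,[0,0,0],-0.145]
    - [1,[0,0,0],-0.145]
    - [1,[0,0,0],-0.145]
    - [1,[0,0,0],-0.145]

```text
t: 3.55
tool_pos: [0.5464, -0.04, 0.2987]
orientation: [1.459, 2.782, 0.0]
force: [-0.4, 0.1, -1.2]
opening: 0.093
```

```bash
python3 - <<'E'
from h import *
s=robot.read_state();print(s["t"],s["q"],s["tool_pos"])
print(R.from_rotvec(s["orientation"]).as_matrix().round(3))
print(delta([.577,.0075,.30],-.26))
E
```

```text
3.55 [-1.66587721e-01 -3.06537395e-02  1.51012806e+00 -1.99972612e-05
  1.66199408e+00 -7.71610448e-01] [ 0.54638367 -0.03996113  0.29869367]
[[-0.569  0.822  0.   ]
 [ 0.822  0.569 -0.   ]
 [-0.     0.    -1.   ]]
{'d': array([21.6, 52.2, -1.3]), 'turn': np.float64(-0.706)}
```

Emit:
send_rows:
  targets:
    - [1,[11,26,0],0]
    - [1,[11,26,0],0]
    - [1,[0,0,0],-0.14]
    - [1,[0,0,0],-0.14]
    - [1,[0,0,0],-0.14]
    - [1,[0,0,0],-0.14]
    - [1,[0,0,0],-0.146]
    - [1,[0,0,0],0]
    - [1,[0,0,0],0]

```text
t: 4.45
tool_pos: [0.5769, 0.0075, 0.2986]
orientation: [0.423, 3.113, 0.0]
force: [-0.2, 0.6, 0.3]
opening: 0.0928
```

```bash
python3 - <<'E'
from h import *
s=robot.read_state();print(s["t"],s["q"],s["tool_pos"],s["force"])
print(delta([.577,.0075,.30],-.26))
c=optics.read_camera("wrist");cv2.imwrite("pics/w1.png",c["color"][:,:,::-1]);print(c["position"],c["orientation"])
for th in ["knob_grip","key_grip"]:
  print(th,[(x["confidence"],x["point"]) for x in optics.cut_out("wrist",th)[:2]])
Rm,t=pose([ 0.62536382,-0.10889007,-0.26046464])
for p in [[0,.1,.06],[0,.1,.0],[0,-.1,.061],[0,-.1,0],[.085,.18,0],[.085,-.18,0],[-.085,.18,0],[-.085,-.18,0]]: print(p,proj(c,Rm@pan(p)+t).round(0))
E
```

```text
4.45 [-7.58633630e-02  4.86822983e-02  1.43041486e+00  1.57971642e-05
  1.66249026e+00 -1.37638925e+00] [0.57690722 0.00750337 0.29863975] [-0.20378638  0.55122955  0.29531766]
{'d': array([-0.1,  0. , -1.4]), 'turn': np.float64(-0.01)}
[0.50117337 0.028732   0.46442086] [-0.24579029 -0.18542917  1.29087671]
knob_grip [(0.83, [319.6, 182.1])]
key_grip [(0.9, [132.0, 185.9])]
[0, 0.1, 0.06] [[321. 176.]]
[0, 0.1, 0.0] [[322. 192.]]
[0, -0.1, 0.061] [[118. 178.]]
[0, -0.1, 0] [[150. 194.]]
[0.085, 0.18, 0] [[395. 266.]]
[0.085, -0.18, 0] [[ 69. 269.]]
[-0.085, 0.18, 0] [[386. 124.]]
[-0.085, -0.18, 0] [[ 93. 127.]]
```

View pics/w1.png

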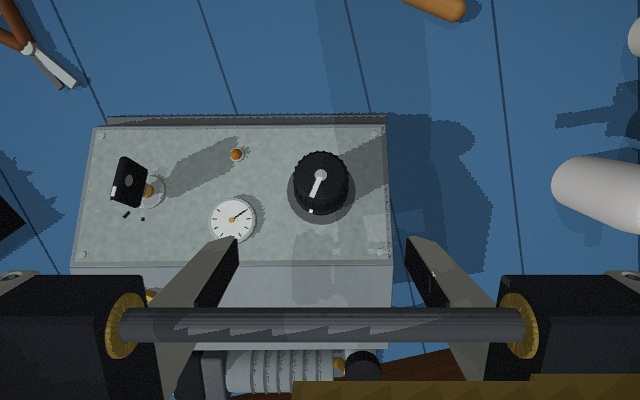

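```bash
python3 - <<'E'
from h import *
Rm,t=pose([ 0.62536382,-0.10889007,-0.26046464])
g=Rm@pan([0,.1,.048])+t; print(g)
print(delta(g-[0,0,.019],-.26))
E
```

```text
[0.57344038 0.00843922 0.13906922]
{'d': array([ 3.600e+00, -1.000e-01,  1.786e+02]), 'turn': np.float64(-0.009)}
```

Emit:
send_rows:
  targets:
    - [1,[3.6,0,40],-0.12]
    - [1,[0,0,40],-0.12]
    - [1,[0,0,40],-0.12]
    - [1,[0,0,30],0]
    - [1,[0,0,20],0]
    - [1,[0,0,8],0]
    - [1,[0,0,0],0]

```text
t: 5.3
tool_pos: [0.5726, 0.0085, 0.1195]
orientation: [0.146, -3.136, -0.0]
force: [-0.3, 0.1, 0.7]
opening: 0.0933
```

```bash
cat > w.py <<'E'
import sys
from h import *
s=robot.read_state();print(s["t"],s["tool_pos"],s["force"],s["wrist_torque"],s["opening"])
Rm,t=pose([ 0.62536382,-0.10889007,-0.26046464])
g=Rm@pan([0,.1,.048])+t
print(delta(g-[0,0,.019],-.26))
c=optics.read_camera("wrist")["color"][:,:,::-1]
cv2.imwrite(f"pics/{sys.argv[1]}.png",c)
E
python3 w.py w2
```

```text
5.3 [0.57260457 0.00851103 0.11954604] [-0.27719424  0.1124761   0.66536744] [ 0.14594907 -0.097532   -0.0080462 ] 0.09325511023970165
{'d': array([-0.8, -0.1, -0.5]), 'turn': np.float64(0.353)}
```

View pics/w2.png

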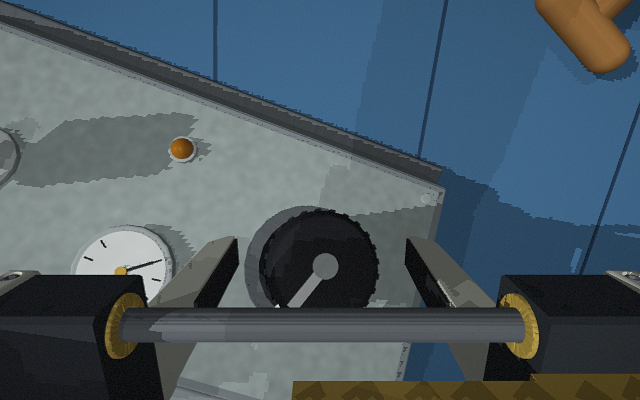

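Emit:
send_rows:
  targets:
    - [-1,[0,0,0],0]
    - [-1,[0,0,0],0]
    - [-1,[0,0,0],0]
    - [-1,[0,0,0],0]
    - [-1,[0,0,0],0]
  newtons: 20

```text
t: 5.85
tool_pos: [0.5738, 0.0069, 0.1212]
orientation: [-0.147, 3.137, -0.005]
force: [0.3, -5.1, 1.4]
opening: 0.0585
```

```bash
python3 w.py w3
```

```text
5.85 [0.5738472  0.00687617 0.12118464] [ 0.33477872 -5.12281232  1.36364697] [-0.79449982 -0.17167428 -0.04495627] 0.05848346896741728
{'d': array([0.3, 1.6, 1.1]), 'turn': np.float64(0.354)}
```

View pics/w3.png

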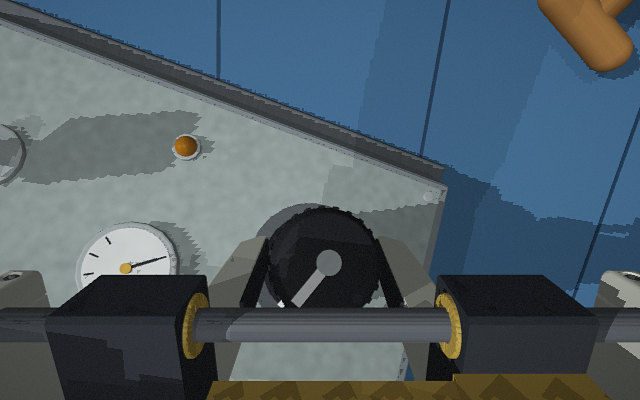

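Emit:
send_rows:
  targets:
    - [-1,[0,0,0],0.1]
    - [-1,[0,0,0],0.1]
    - [-1,[0,0,0],0.1]
    - [-1,[0,0,0],0.1]
    - [-1,[0,0,0],0.1]
    - [-1,[0,0,0],0.1]
    - [-1,[0,0,0],0.1]
    - [-1,[0,0,0],0]
  newtons: 25

```text
t: 6.7
tool_pos: [0.574, 0.0095, 0.1216]
orientation: [0.938, 2.997, 0.003]
force: [-1.8, 3.7, 5.8]
opening: 0.0569
```

```bash
python3 w.py w4
```

```text
6.7 [0.57404264 0.0094525  0.12161746] [-1.83354237  3.6587383   5.77555496] [ 1.72218203 -0.37599388  0.75873431] 0.0569201345331898
{'d': array([-0.1, -1.2,  1.5]), 'turn': np.float64(-0.346)}
```

View pics/w4.png

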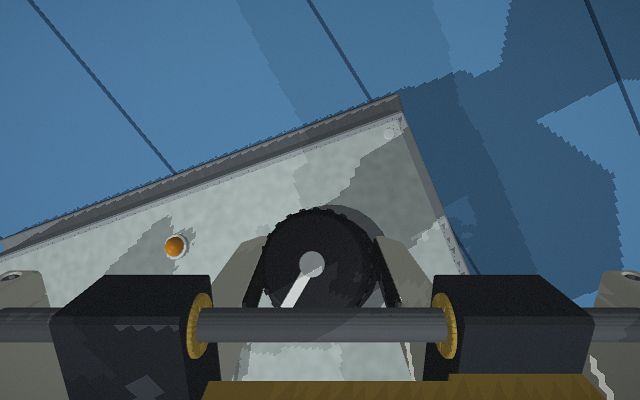

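Emit:
send_rows:
  targets:
    - [0.2,[0,0,0],0]
    - [0.2,[0,0,0],0]
    - [0.2,[0,0,0],0]

```text
t: 7.05
tool_pos: [0.574, 0.0094, 0.1216]
orientation: [0.931, 3.0, 0.003]
force: [-2.3, 3.5, 6.3]
opening: 0.057
```

```bash
cat > r.py <<'E'
import sys
from h import *
from scipy.spatial.transform import Rotation
s=robot.read_state();print("t",s["t"],s["tool_pos"],s["force"].round(1),"tq",s["wrist_torque"].round(2),"op",round(s["opening"],4))
Rm,t=pose([ 0.62536382,-0.10889007,-0.26046464])
g=Rm@pan([0,.1,.048])+t
print(delta(g-[0,0,.019],-.26))
def rect(c,size=400,half=.06,center=(0,.1),h=.06):
    q=np.array([[-half,-half],[half,-half],[half,half],[-half,half]])
    P=np.array([Rm@pan([center[0]+a,center[1]+b,h])+t for a,b in q])
    # output: up = +x (upslope), right = -y
    dst=np.array([[size*(.5-b/(2*half)),size*(.5-a/(2*half))] for a,b in q],np.float32)
    H=cv2.getPerspectiveTransform(proj(c,P).astype(np.float32),dst)
    return cv2.warpPerspective(c["color"][:,:,::-1],H,(size,size))
if __name__=="__main__":
    c=optics.read_camera("wrist")
    k=rect(c)
    c2=optics.read_camera("side"); k2=rect(c2)
    cv2.imwrite(f"pics/{sys.argv[1]}.png",np.hstack([k,k2]))
E
python3 r.py r1
```

```text
t 7.05 [0.57397872 0.00938311 0.12160517] [-2.3  3.5  6.3] tq [ 1.71 -0.3   0.79] op 0.057
{'d': array([-0.1, -1.1,  1.5]), 'turn': np.float64(-0.342)}
```

View pics/r1.png

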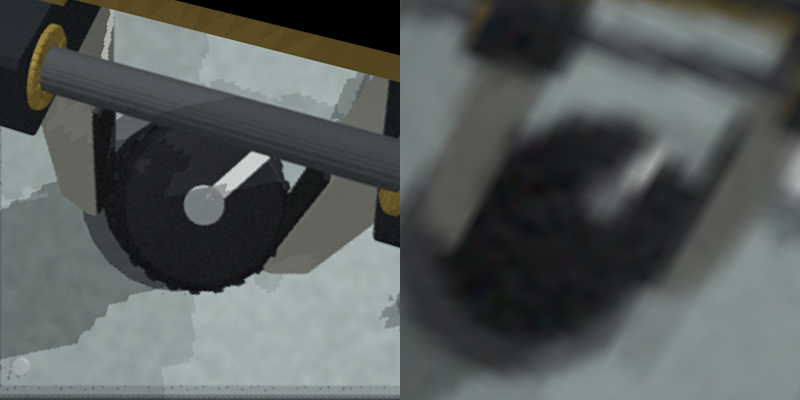

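Emit:
send_rows:
  targets:
    - [0.6,[0,0,0],0]
    - [0.6,[0,0,0],0]
    - [0.6,[0,0,0],0]

```text
t: 7.45
tool_pos: [0.5731, 0.0082, 0.1202]
orientation: [-0.936, -2.998, 0.001]
force: [-1.2, 0.1, -0.7]
opening: 0.0735
```

```bash
python3 r.py r2; python3 - <<'E'
from r import *
c={"K":optics.read_camera("wrist")["K"],"position":np.array([0.50117337,0.028732,0.46442086]),"orientation":np.array([-0.24579029,-0.18542917,1.29087671]),"color":cv2.imread("pics/w1.png")[:,:,::-1]}
cv2.imwrite("pics/r0.png",np.hstack([rect(c),cv2.imread("pics/r2.png")[:,:400]]))
E
```

```text
t 7.45 [0.57311771 0.00824691 0.12018954] [-1.2  0.1 -0.7] tq [ 0.01 -0.12  0.05] op 0.0735
{'d': array([-0.2,  0.3,  0.1]), 'turn': np.float64(-0.345)}
t 7.55 [0.57319139 0.00830397 0.12028647] [ 0.8  0.3 -0.1] tq [ 0.07 -0.09  0.04] op 0.0741
{'d': array([-0.1,  0.3,  0.2]), 'turn': np.float64(-0.345)}
```

View pics/r0.png

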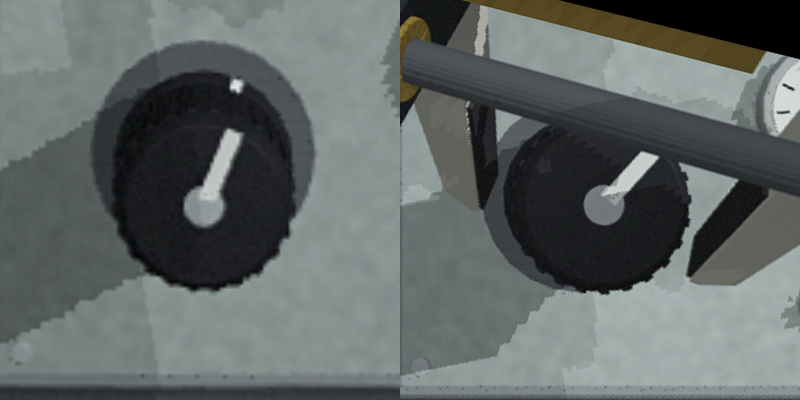

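Emit:
send_rows:
  targets:
    - [0.6,[0,0,0],-0.14]
    - [0.6,[0,0,0],-0.14]
    - [0.6,[0,0,0],-0.14]
    - [0.6,[0,0,0],-0.14]
    - [0.6,[0,0,0],-0.14]
    - [0.6,[0,0,0],-0.1]
    - [-1,[0,0,0],0]
    - [-1,[0,0,0],0]
    - [-1,[0,0,0],0]
    - [-1,[0,0,0],0]
  newtons: 45

```text
t: 8.6
tool_pos: [0.5738, 0.0067, 0.1207]
orientation: [-0.299, 3.127, -0.004]
force: [2.1, -7.3, -2.1]
opening: 0.0586
```

Emit:
send_rows:
  targets:
    - [-1,[0,0,0],0.1]
    - [-1,[0,0,0],0.1]
    - [-1,[0,0,0],0.1]
    - [-1,[0,0,0],0.1]
    - [-1,[0,0,0],0.1]
    - [-1,[0,0,0],0.1]
    - [-1,[0,0,0],0.1]
    - [-1,[0,0,0],0.1]
    - [-1,[0,0,0],0.1]
    - [-1,[0,0,0],0]
  newtons: 45

```text
t: 9.6
tool_pos: [0.5737, 0.0113, 0.1223]
orientation: [-1.092, -2.945, -0.007]
force: [-9.2, 7.4, 11.6]
opening: 0.0549
```

```bash
python3 r.py r3
```

```text
t 9.6 [0.57366462 0.01131392 0.12228485] [-9.2  7.4 11.6] tq [3.31 0.04 1.18] op 0.0549
{'d': array([-1.7, -2.3,  2.2]), 'turn': np.float64(-0.45)}
```

Emit:
send_rows:
  targets:
    - [0.6,[0,0,0],0]
    - [0.6,[0,0,0],0]
    - [0.6,[0,0,0],0]

```text
t: 10.0
tool_pos: [0.5735, 0.0084, 0.1205]
orientation: [1.088, 2.947, 0.0]
force: [0.3, -0.2, 0.6]
opening: 0.0724
```

```bash
python3 r.py r4; python3 -c "
import cv2,numpy as np
cv2.imwrite('pics/r34.png',np.hstack([cv2.imread('pics/r3.png')[:,:400],cv2.imread('pics/r4.png')[:,:400]]))"
```

```text
t 10.0 [0.57348869 0.00842187 0.12051411] [ 0.3 -0.2  0.6] tq [-0.01 -0.13  0.03] op 0.0724
{'d': array([ 0. , -0. ,  0.4]), 'turn': np.float64(-0.447)}
```

View pics/r34.png

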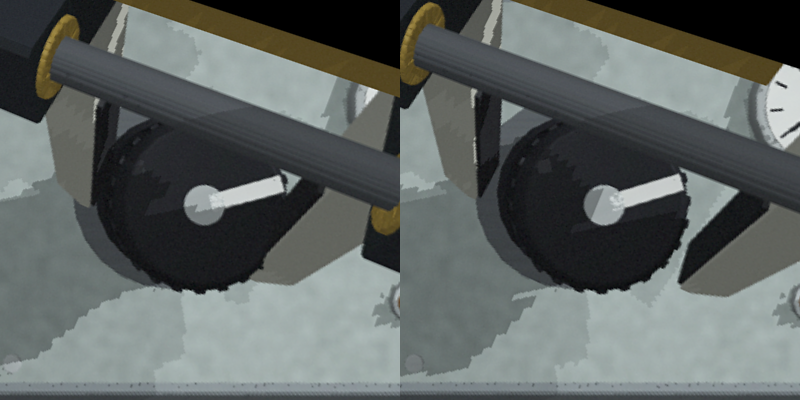

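```bash
cat > ang.py <<'E'
import sys
from r import *
def ang(im):
    g=im.min(axis=2)
    yy,xx=np.mgrid[:400,:400]; r=np.hypot(xx-203,yy-205)
    # knob top disc radius 27.5mm*400/120=92 ; white line
    m=(g>150)&(r<92)
    n,l,st,ce=cv2.connectedComponentsWithStats(m.astype(np.uint8))
    out=[]
    for i in range(1,n):
        if st[i,4]>80:
            p=np.c_[xx[l==i],yy[l==i]].astype(np.float32)
            vx,vy,x0,y0=cv2.fitLine(p,cv2.DIST_HUBER,0,.01,.01).ravel()
            d=np.array([x0-203,y0-205]); 
            if vx*d[0]+vy*d[1]<0: vx,vy=-vx,-vy
            out.append((int(st[i,4]),round(np.degrees(np.arctan2(vx,-vy)),1),round(np.degrees(np.arctan2(d[0],-d[1])),1)))
    return out
if __name__=="__main__":
    for f,o in [("r0",0),("r2",0),("r3",0),("r4",0)]:
        print(f,ang(cv2.imread(f"pics/{f}.png")[:,o:o+400]))
    c=optics.read_camera("wrist"); im=rect(c); cv2.imwrite("pics/r5.png",im); print("now",ang(im))
E
python3 ang.py
```

```text
t 10.1 [0.57344798 0.00837009 0.12046593] [-0.5  0.2 -0. ] tq [ 0.03 -0.16 -0.03] op 0.0737
{'d': array([0.1, 0. , 0.4]), 'turn': np.float64(-0.447)}
r0 [(1210, np.float32(22.2), np.float32(23.4))]
r2 [(898, np.float32(49.0), np.float32(42.0)), (264, np.float32(76.2), np.float32(164.7))]
r3 [(1695, np.float32(80.4), np.float32(70.0)), (258, np.float32(-94.6), np.float32(176.0))]
r4 [(1862, np.float32(69.0), np.float32(75.2)), (241, np.float32(-94.4), np.float32(175.7))]
now [(1760, np.float32(67.7), np.float32(76.0)), (233, np.float32(-95.8), np.float32(174.3))]
```

Emit:
send_rows:
  targets:
    - [0.6,[0,0,-45],-0.14]
    - [0.6,[0,0,-45],-0.14]
    - [0.6,[0,0,-45],-0.14]
    - [0.6,[0,0,0],0]

```text
t: 10.55
tool_pos: [0.577, 0.0081, 0.2642]
orientation: [0.439, 3.098, 0.001]
force: [0.3, -0.4, 0.2]
opening: 0.0741
```

```bash
python3 ang.py; python3 -c "
from h import *
cv2.imwrite('pics/w6.png',optics.read_camera('wrist')['color'][:,:,::-1])"
```

```text
t 10.55 [0.57700211 0.00810306 0.2641561 ] [ 0.3 -0.4  0.2] tq [ 0.04 -0.11 -0.03] op 0.0741
{'d': array([  5.3,  -1. , 144. ]), 'turn': np.float64(-0.022)}
r0 [(1210, np.float32(22.2), np.float32(23.4))]
r2 [(898, np.float32(49.0), np.float32(42.0)), (264, np.float32(76.2), np.float32(164.7))]
r3 [(1695, np.float32(80.4), np.float32(70.0)), (258, np.float32(-94.6), np.float32(176.0))]
r4 [(1862, np.float32(69.0), np.float32(75.2)), (241, np.float32(-94.4), np.float32(175.7))]
now [(1202, np.float32(73.7), np.float32(74.1))]
```

View pics/r5.png

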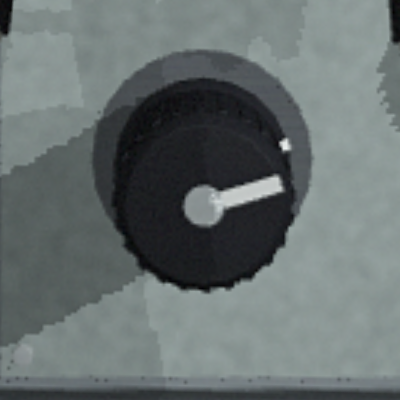

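View pics/w6.png

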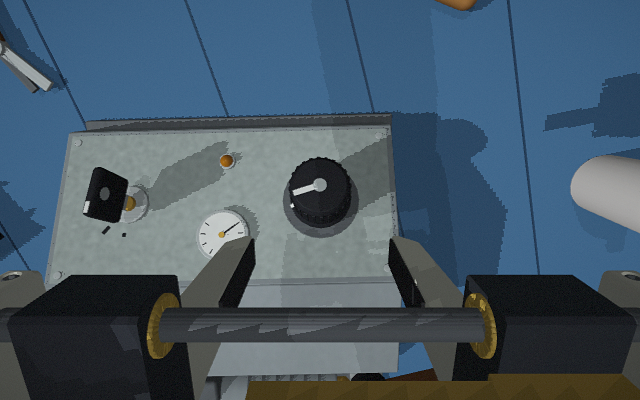

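Emit:
send_rows:
  targets:
    - [0.6,[3.8,-0.5,44],-0.14]
    - [0.6,[0,0,50],-0.14]
    - [0.6,[0,0,40],-0.14]
    - [0.6,[0,0,10],-0.04]
    - [-1,[0,0,0],0]
    - [-1,[0,0,0],0]
    - [-1,[0,0,0],0]
    - [-1,[0,0,0],0]
  newtons: 45

```text
t: 11.45
tool_pos: [0.5672, 0.0055, 0.1095]
orientation: [0.266, -3.124, 0.007]
force: [-3.7, -14.6, -9.3]
opening: 0.0568
```

```bash
python3 r.py r6
```

```text
t 11.45 [0.56716852 0.00548492 0.10947813] [ -3.7 -14.6  -9.3] tq [-2.89  0.62 -0.31] op 0.0568
{'d': array([ -6.6,   1.8, -10.6]), 'turn': np.float64(0.43)}
```

Emit:
send_rows:
  targets:
    - [0.6,[0,0,0],0]
    - [0.6,[0,0,0],0]
    - [0.6,[0,0,-5],0]
    - [0.6,[0,0,-5],0]
    - [0.6,[0,0,0],0]

```text
t: 12.05
tool_pos: [0.5708, 0.009, 0.1233]
orientation: [-0.272, 3.127, -0.001]
force: [-0.1, 0.0, 0.5]
opening: 0.0739
```

```bash
python3 r.py r6
```

```text
t 12.05 [0.570756   0.0089894  0.12328791] [-0.1  0.   0.5] tq [ 0.07 -0.12 -0.01] op 0.0739
{'d': array([-2.5, -1. ,  3.2]), 'turn': np.float64(0.433)}
```

Correct the residual, close, turn a long clockwise stroke.

Emit:
send_rows:
  targets:
    - [0.6,[-2.5,-1,3],0]
    - [-1,[0,0,0],0]
    - [-1,[0,0,0],0]
    - [-1,[0,0,0],0]
    - [-1,[0,0,0],0]
  newtons: 45

```text
t: 12.65
tool_pos: [0.5723, 0.0063, 0.1182]
orientation: [0.272, -3.129, 0.005]
force: [1.6, -9.0, -4.2]
opening: 0.0583
```

Emit:
send_rows:
  targets:
    - [-1,[0,0,0],0.1]
    - [-1,[0,0,0],0.1]
    - [-1,[0,0,0],0.1]
    - [-1,[0,0,0],0.1]
    - [-1,[0,0,0],0.1]
    - [-1,[0,0,0],0.1]
    - [-1,[0,0,0],0.1]
    - [-1,[0,0,0],0.1]
    - [-1,[0,0,0],0.1]
    - [-1,[0,0,0],0.1]
    - [-1,[0,0,0],0]

```text
t: 13.75
tool_pos: [0.5732, 0.0123, 0.1212]
orientation: [1.262, 2.877, 0.01]
force: [-10.6, 13.0, 16.0]
opening: 0.056
```

```bash
python3 r.py r7
```

```text
t 13.75 [0.57322483 0.01229607 0.12118518] [-10.6  13.   16. ] tq [ 3.88 -0.19  1.42] op 0.056
{'d': array([-3. , -2.5,  1.1]), 'turn': np.float64(-0.567)}
```

Emit:
send_rows:
  targets:
    - [0.6,[0,0,0],0]
    - [0.6,[0,0,0],0]
    - [0.6,[0,0,0],0]

```text
t: 14.15
tool_pos: [0.5722, 0.0083, 0.1184]
orientation: [-1.261, -2.877, 0.001]
force: [0.0, 0.3, -0.1]
opening: 0.0731
```

```bash
python3 r.py r8; python3 -c "
import cv2,numpy as np
cv2.imwrite('pics/r78.png',np.hstack([cv2.imread('pics/r7.png')[:,:400],cv2.imread('pics/r8.png')[:,:400]]))"
```

```text
t 14.15 [0.57219141 0.0083404  0.11837545] [ 0.   0.3 -0.1] tq [ 0.03 -0.12 -0.01] op 0.0731
{'d': array([-0.8,  1. , -1.7]), 'turn': np.float64(-0.566)}
```

View pics/r78.png

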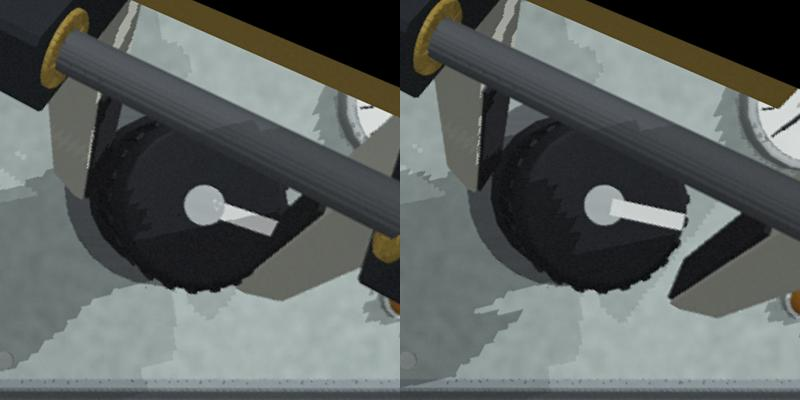

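Emit:
send_rows:
  targets:
    - [0.6,[0,0,-1.5],-0.145]
    - [0.6,[0,0,0],-0.145]
    - [0.6,[0,0,0],-0.145]
    - [0.6,[0,0,0],-0.145]
    - [0.6,[0,0,0],-0.145]
    - [0.6,[0,0,0],-0.145]
    - [0.6,[0,0,0],-0.145]
    - [-1,[0,0,0],0]
    - [-1,[0,0,0],0]
    - [-1,[0,0,0],0]
    - [-1,[0,0,0],0]
  newtons: 50

```text
t: 15.35
tool_pos: [0.5725, 0.0066, 0.12]
orientation: [-0.289, 3.128, -0.005]
force: [1.1, -7.3, -1.8]
opening: 0.0574
```

Emit:
send_rows:
  targets:
    - [-1,[0,0,0],0.1]
    - [-1,[0,0,0],0.1]
    - [-1,[0,0,0],0.1]
    - [-1,[0,0,0],0.1]
    - [-1,[0,0,0],0.1]
    - [-1,[0,0,0],0.1]
    - [-1,[0,0,0],0.1]
    - [-1,[0,0,0],0.1]
    - [-1,[0,0,0],0.1]
    - [-1,[0,0,0],0.1]
    - [-1,[0,0,0],0]

```text
t: 16.45
tool_pos: [0.572, 0.0126, 0.1226]
orientation: [-1.243, -2.883, -0.008]
force: [-14.8, 14.7, 19.6]
opening: 0.0559
```

```bash
python3 r.py r7
```

```text
t 16.45 [0.57202756 0.01255794 0.12260373] [-14.8  14.7  19.6] tq [3.8  1.25 1.59] op 0.0559
{'d': array([-4. , -1.8,  2.5]), 'turn': np.float64(-0.554)}
```

Emit:
send_rows:
  targets:
    - [0.6,[0,0,0],0]
    - [0.6,[0,0,0],0]
    - [0.6,[0,0,0],0]

```text
t: 16.85
tool_pos: [0.5723, 0.0083, 0.12]
orientation: [1.242, 2.886, -0.0]
force: [0.6, -0.3, -1.0]
opening: 0.073
```

```bash
python3 r.py r8; python3 -c "
import cv2,numpy as np
cv2.imwrite('pics/r78.png',np.hstack([cv2.imread('pics/r7.png')[:,:400],cv2.imread('pics/r8.png')[:,:400]]))"
```

```text
t 16.85 [0.57228755 0.00830858 0.11997017] [ 0.6 -0.3 -1. ] tq [ 0.02 -0.16  0.  ] op 0.073
{'d': array([-0.7,  0.9, -0.1]), 'turn': np.float64(-0.553)}
```

View pics/r78.png

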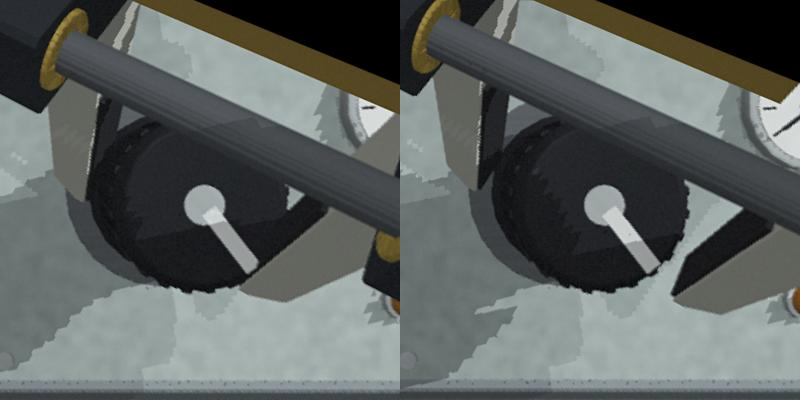

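Emit:
send_rows:
  targets:
    - [0.6,[0,0,0],-0.145]
    - [0.6,[0,0,0],-0.145]
    - [0.6,[0,0,0],-0.145]
    - [0.6,[0,0,0],-0.145]
    - [0.6,[0,0,0],-0.145]
    - [0.6,[0,0,0],-0.145]
    - [0.6,[0,0,0],-0.145]
    - [-1,[0,0,0],0]
    - [-1,[0,0,0],0]
    - [-1,[0,0,0],0]
    - [-1,[0,0,0],0]
  newtons: 50

```text
t: 18.05
tool_pos: [0.5726, 0.0066, 0.1201]
orientation: [-0.312, 3.126, -0.004]
force: [1.0, -7.4, -2.7]
opening: 0.058
```

Emit:
send_rows:
  targets:
    - [-1,[0,0,0],0.1]
    - [-1,[0,0,0],0.1]
    - [-1,[0,0,0],0.1]
    - [-1,[0,0,0],0.1]
    - [-1,[0,0,0],0.1]
    - [-1,[0,0,0],0.1]
    - [-1,[0,0,0],0.1]
    - [-1,[0,0,0],0.1]
    - [-1,[0,0,0],0]

```text
t: 18.95
tool_pos: [0.5755, 0.0088, 0.1219]
orientation: [0.928, 2.994, 0.004]
force: [10.1, -1.0, -0.2]
opening: 0.0547
```

```bash
python3 r.py r7
```

```text
t 18.95 [0.575518   0.00875866 0.12190112] [10.1 -1.  -0.2] tq [ 0.97 -2.16  1.61] op 0.0547
{'d': array([ 1.5, -1.4,  1.8]), 'turn': np.float64(-0.341)}
```

Emit:
send_rows:
  targets:
    - [0.6,[0,0,0],0]
    - [0.6,[0,0,0],0]
    - [0.6,[0,0,0],0]

```text
t: 19.35
tool_pos: [0.5719, 0.0086, 0.1198]
orientation: [-0.925, -3.001, 0.0]
force: [-0.0, 0.3, -0.2]
opening: 0.0722
```

```bash
python3 r.py r8; python3 -c "
import cv2,numpy as np
cv2.imwrite('pics/r78.png',np.hstack([cv2.imread('pics/r7.png')[:,:400],cv2.imread('pics/r8.png')[:,:400]]))"
```

```text
t 19.35 [0.57189424 0.00858759 0.11979366] [-0.   0.3 -0.2] tq [-0.04 -0.1   0.01] op 0.0722
{'d': array([-1.4,  0.7, -0.3]), 'turn': np.float64(-0.338)}
```

View pics/r78.png

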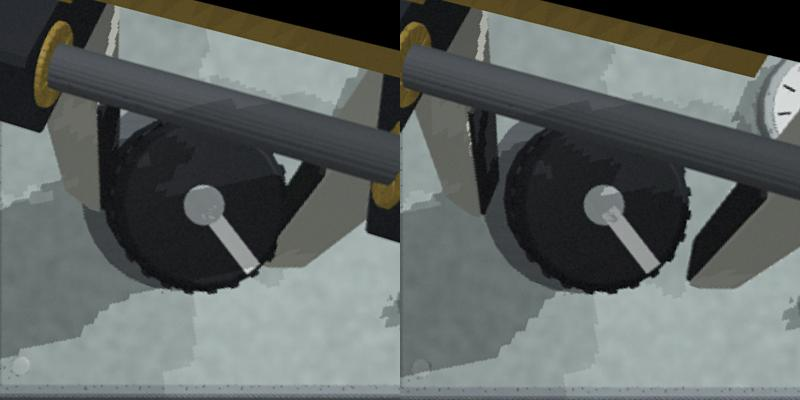

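Emit:
send_rows:
  targets:
    - [0.6,[-1,0.5,0],0.11]
    - [-1,[0,0,0],0]
    - [-1,[0,0,0],0]
    - [-1,[0,0,0],0]
    - [-1,[0,0,0],0]
    - [-1,[0,0,0],-0.1]
    - [-1,[0,0,0],-0.1]
    - [-1,[0,0,0],-0.1]
    - [-1,[0,0,0],-0.1]
    - [-1,[0,0,0],-0.1]
    - [-1,[0,0,0],-0.1]
    - [-1,[0,0,0],-0.1]
  newtons: 50

```text
t: 20.65
tool_pos: [0.5718, 0.0048, 0.1203]
orientation: [-0.005, -3.138, 0.009]
force: [-11.9, -12.5, 11.2]
opening: 0.0531
```

Emit:
send_rows:
  targets:
    - [-1,[0,0,0],-0.1]
    - [-1,[0,0,0],-0.1]
    - [-1,[0,0,0],0]

```text
t: 20.95
tool_pos: [0.5712, 0.0037, 0.1221]
orientation: [0.307, -3.121, 0.011]
force: [-21.4, -12.7, 20.6]
opening: 0.0545
```

```bash
python3 r.py r7
```

```text
t 20.95 [0.57124156 0.00373974 0.12210166] [-21.4 -12.7  20.6] tq [-5.13  3.21 -1.45] op 0.0545
{'d': array([-3.1,  4.2,  2. ]), 'turn': np.float64(0.456)}
```

Emit:
send_rows:
  targets:
    - [0.6,[0,0,0],0]
    - [0.6,[0,0,0],0]
    - [0.6,[0,0,0],0]

```text
t: 21.35
tool_pos: [0.5734, 0.0084, 0.1201]
orientation: [-0.305, 3.127, 0.0]
force: [0.6, -0.7, 0.8]
opening: 0.0728
```

```bash
python3 r.py r8; python3 -c "
import cv2,numpy as np
cv2.imwrite('pics/r78.png',np.hstack([cv2.imread('pics/r7.png')[:,:400],cv2.imread('pics/r8.png')[:,:400]]))"
```

```text
t 21.35 [0.57341256 0.00843752 0.12007409] [ 0.6 -0.7  0.8] tq [ 0.06 -0.16 -0.04] op 0.0728
{'d': array([-0., -0.,  0.]), 'turn': np.float64(0.455)}
```

View pics/r78.png

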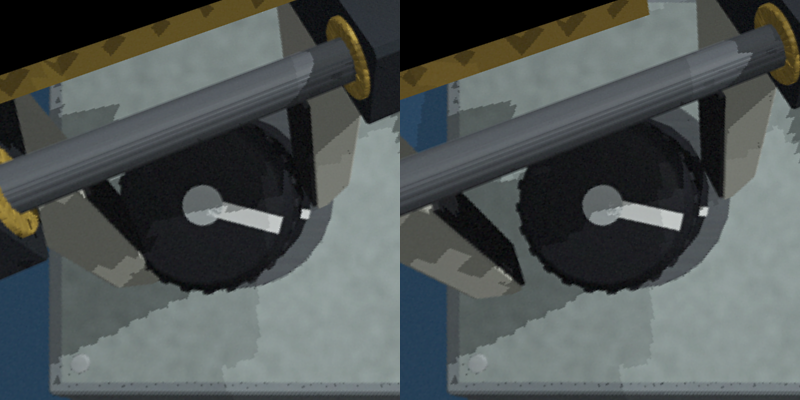

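Emit:
send_rows:
  targets:
    - [0.6,[0,0,0],0.145]
    - [0.6,[0,0,0],0.145]
    - [0.6,[0,0,0],0.145]
    - [0.6,[0,0,0],0.145]
    - [0.6,[0,0,0],0.145]
    - [0.6,[0,0,0],0.145]
    - [0.6,[0,0,0],0.04]
    - [-1,[0,0,0],0]
    - [-1,[0,0,0],0]
    - [-1,[0,0,0],0]
    - [-1,[0,0,0],0]
  newtons: 50

```text
t: 22.55
tool_pos: [0.5736, 0.0087, 0.12]
orientation: [1.099, 2.943, 0.001]
force: [2.3, 1.8, -2.8]
opening: 0.0584
```

Emit:
send_rows:
  targets:
    - [-1,[0,0,0],-0.1]
    - [-1,[0,0,0],-0.1]
    - [-1,[0,0,0],-0.1]
    - [-1,[0,0,0],-0.1]
    - [-1,[0,0,0],-0.1]
    - [-1,[0,0,0],-0.1]
    - [-1,[0,0,0],-0.1]
    - [-1,[0,0,0],-0.1]
    - [-1,[0,0,0],-0.1]
    - [-1,[0,0,0],0]

```text
t: 23.55
tool_pos: [0.5711, 0.0038, 0.1213]
orientation: [0.291, -3.122, 0.011]
force: [-18.9, -13.4, 15.9]
opening: 0.0545
```

```bash
python3 r.py r7
```

```text
t 23.55 [0.57111337 0.00378599 0.12126328] [-18.9 -13.4  15.9] tq [-4.99  2.68 -1.45] op 0.0545
{'d': array([-3.2,  4.2,  1.1]), 'turn': np.float64(0.446)}
```

View pics/r7.png

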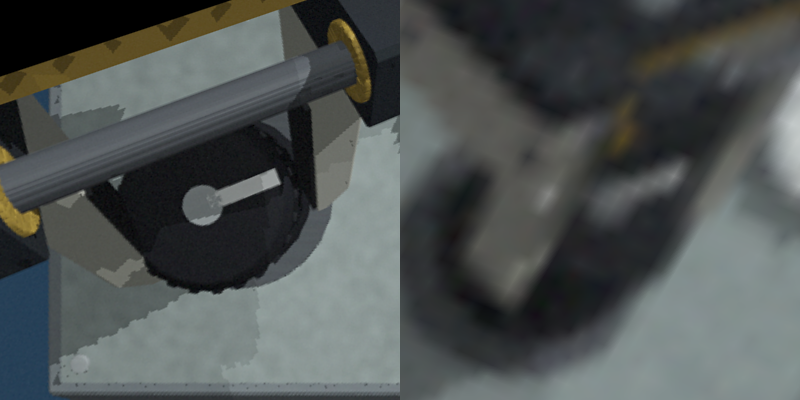

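Emit:
send_rows:
  targets:
    - [-1,[0,0,0],-0.08]
    - [-1,[0,0,0],-0.05]
    - [-1,[0,0,0],0]

```text
t: 23.95
tool_pos: [0.5718, 0.0037, 0.1219]
orientation: [0.49, -3.099, 0.011]
force: [-17.5, -13.6, 17.6]
opening: 0.0559
```

Emit:
send_rows:
  targets:
    - [0.6,[0,0,0],0]
    - [0.6,[0,0,0],0]
    - [0.6,[0,0,0],0]
    - [0.6,[0,0,0],0]

```text
t: 24.35
tool_pos: [0.5732, 0.0086, 0.1199]
orientation: [0.492, -3.102, -0.0]
force: [0.1, -0.3, -0.1]
opening: 0.074
```

```bash
python3 r.py r8
```

```text
t 24.35 [0.57324269 0.00858864 0.11985836] [ 0.1 -0.3 -0.1] tq [ 0.09 -0.15 -0.02] op 0.074
{'d': array([-0.1, -0.2, -0.2]), 'turn': np.float64(0.575)}
```

View pics/r8.png

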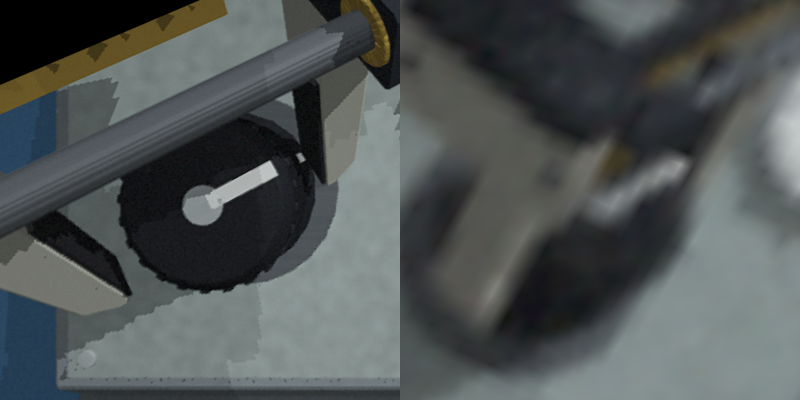

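Emit:
send_rows:
  targets:
    - [0.6,[0,0,-30],0]
    - [0.6,[0,0,-50],0]
    - [0.6,[0,0,-50],0.145]
    - [-1,[0,0,0],0.145]
    - [-1,[0,0,0],0.145]
    - [-1,[0,0,0],0.145]
    - [-1,[0,0,0],0]
    - [-1,[0,0,0],0]
    - [-1,[0,0,0],0]

```text
t: 25.35
tool_pos: [0.5733, 0.0084, 0.2499]
orientation: [-0.411, -3.114, 0.0]
force: [0.5, 1.0, -0.4]
opening: 0.0314
```

```bash
python3 - <<'E'
from r import *
from ang import ang
c=optics.read_camera("wrist"); cv2.imwrite("pics/w10.png",c["color"][:,:,::-1])
print(ang(rect(c)))
a=rect(c); b=rect(c,half=.05,center=(0,-.1),h=.061)
cv2.imwrite("pics/r10.png",np.hstack([a,b]))
T=R.from_rotvec(s["orientation"]).as_matrix(); print(T.round(3), s["q"])
E
```

```text
t 25.35 [0.57331803 0.00843298 0.24990418] [ 0.5  1.  -0.4] tq [ 0.02 -0.1   0.02] op 0.0314
{'d': array([ -0.2,   0. , 129.8]), 'turn': np.float64(-0.002)}
[(1170, np.float32(58.4), np.float32(64.7))]
[[-0.966  0.259 -0.   ]
 [ 0.259  0.966  0.   ]
 [ 0.    -0.    -1.   ]] [-7.47071426e-02  4.76983797e-02  1.51915780e+00  1.54932949e-06
  1.57512790e+00 -1.38331205e+00]
```

View pics/w10.png

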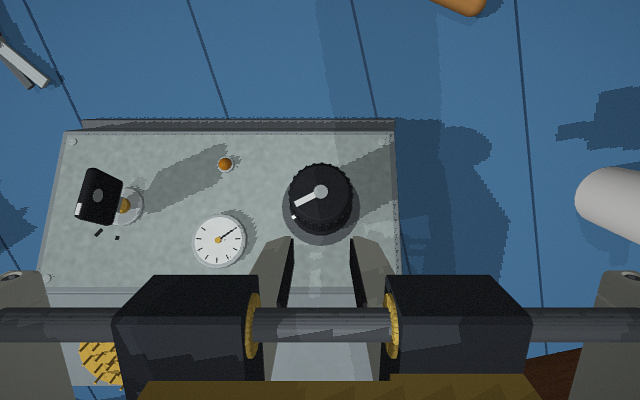

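View pics/r10.png

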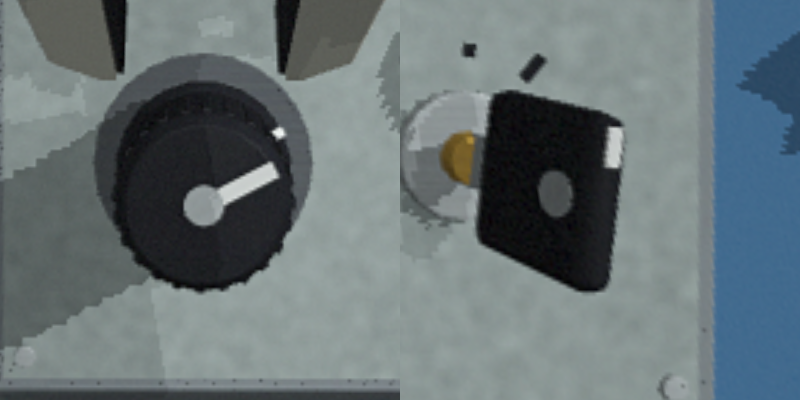

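```bash
cat > key.py <<'E'
from h import *
Rm,t=pose([ 0.62536382,-0.10889007,-0.26046464])
def tip(th,r=.018,h=.036,off=0.,hf=.0075,axy=-.102):
    w=np.array([np.cos(th),-np.sin(th),0]); n=np.array([np.sin(th),np.cos(th),0])
    C=Rm@pan(np.array([0,axy,h])+r*w+.005*n)+t
    m=Rm@(PANR@n); m[2]=0; m/=np.linalg.norm(m)
    return C+(hf+off)*m, np.arctan2(m[1],m[0])  # tool +x heading = m
def rows(poses,p,yaw):
    out=[]
    for q,a in poses:
        T=np.array([[np.cos(yaw),np.sin(yaw),0],[np.sin(yaw),-np.cos(yaw),0],[0,0,-1]])
        d=T.T@(q-p)*1000; dt=-((a-yaw+np.pi)%(2*np.pi)-np.pi)
        out.append([d.round(1).tolist(),round(dt,3)]); p,yaw=q,a
    return out
def cur():
    st=robot.read_state(); T=R.from_rotvec(st["orientation"]).as_matrix()
    return st["tool_pos"],np.arctan2(T[1,0],T[0,0])
E
python3 - <<'E'
from key import *
p,y=cur(); print(p,y)
a=tip(0.0,off=.018); b=(a[0]+[0,0,.25-a[0][2]],a[1])
print("above",b,rows([b],p,y))
print("down",a,rows([a],*b))
ths=np.arange(0,1.51,.1)
seq=[tip(0.0)]+[tip(x) for x in ths[1:]]
print(*rows(seq,*a),sep="\n")
E
```

```text
[0.57331967 0.00841757 0.24990415] 2.8786205421561046
above (array([ 0.55013435, -0.16283583,  0.25      ]), np.float64(1.3103316867948966)) [[[-22.1, -171.4, -0.1], np.float64(1.568)]]
down (array([ 0.55013435, -0.16283583,  0.13767691]), np.float64(1.3103316867948966)) [[[0.0, 0.0, 112.3], np.float64(-0.0)]]
[[-18.0, 0.0, 0.0], np.float64(-0.0)]
[[-1.9, 1.0, -0.2], np.float64(0.087)]
[[-1.9, 1.0, -0.1], np.float64(0.087)]
[[-1.9, 1.0, -0.0], np.float64(0.088)]
[[-1.9, 1.0, 0.1], np.float64(0.089)]
[[-1.9, 1.0, 0.2], np.float64(0.091)]
[[-1.8, 1.1, 0.3], np.float64(0.093)]
[[-1.8, 1.1, 0.3], np.float64(0.095)]
[[-1.8, 1.1, 0.4], np.float64(0.098)]
[[-1.8, 1.1, 0.5], np.float64(0.101)]
[[-1.8, 1.2, 0.6], np.float64(0.104)]
[[-1.7, 1.2, 0.7], np.float64(0.107)]
[[-1.7, 1.2, 0.7], np.float64(0.109)]
[[-1.7, 1.2, 0.8], np.float64(0.112)]
[[-1.7, 1.3, 0.8], np.float64(0.114)]
[[-1.7, 1.3, 0.9], np.float64(0.115)]
```

Emit:
send_rows:
  targets:
    - [-1,[-5.5,-43,0],0]
    - [-1,[-5.5,-43,0],0]
    - [-1,[-5.5,-43,0],0]
    - [-1,[-5.5,-43,0],0]
    - [-1,[0,0,0],0.143]
    - [-1,[0,0,0],0.143]
    - [-1,[0,0,0],0.143]
    - [-1,[0,0,0],0.143]
    - [-1,[0,0,0],0.143]
    - [-1,[0,0,0],0.143]

```text
t: 26.4
tool_pos: [0.5494, -0.1634, 0.2501]
orientation: [-1.679, -2.655, -0.0]
force: [-0.8, 0.0, 0.3]
opening: 0.0006
```

Emit:
send_rows:
  targets:
    - [-1,[0,0,0],0.143]
    - [-1,[0,0,0],0.143]
    - [-1,[0,0,0],0.143]
    - [-1,[0,0,0],0.143]
    - [-1,[0,0,0],0.143]
    - [-1,[0,0,0],0]

```text
t: 27.0
tool_pos: [0.5494, -0.1634, 0.25]
orientation: [-2.499, -1.904, 0.0]
force: [-0.3, 0.5, -0.3]
opening: 0.0005
```

```bash
python3 - <<'E'
from key import *
p,y=cur(); print(p,y,robot.read_state()["opening"],robot.read_state()["q"][5])
a=tip(0.0,off=.018); print(rows([a],p,y))
cv2.imwrite("pics/w11.png",optics.read_camera("wrist")["color"][:,:,::-1])
E
```

```text
[ 0.54942475 -0.16339585  0.25004491] 1.30201298181952 0.0005291366423797709 -0.10973601755620135
[[[0.7, 0.5, 112.4], np.float64(-0.008)]]
```

View pics/w11.png

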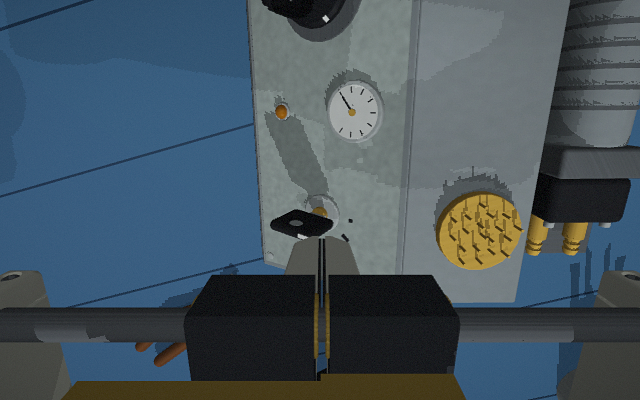

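```bash
python3 - <<'E'
from key import *
c=optics.read_camera("wrist")
print("tip target",proj(c,tip(0,off=.018)[0]),"contact",proj(c,tip(0.08)[0]))
for axy in(-.1,-.102):
  for h in (.017,.061):
    th=.08; w=np.array([np.cos(th),-np.sin(th),0])
    print(axy,h,[proj(c,Rm@pan(np.array([0,axy,h])+r*w)+t).round(0).tolist() for r in (-.023,.023)])
for n in("scene","side"):
  k=optics.read_camera(n)
  im=k["color"][:,:,::-1].copy()
  u=proj(k,tip(0,off=.018)[0])[0].astype(int); cv2.circle(im,tuple(u.tolist()),1,(0,0,255),-1)
  cv2.imwrite(f"pics/x{n}.png",cv2.resize(im[max(0,u[1]-60):u[1]+60,u[0]-70:u[0]+70],None,fx=5,fy=5))
im=c["color"][:,:,::-1]
cv2.imwrite("pics/wz.png",cv2.resize(im[180:300,240:400],None,fx=5,fy=5,interpolation=cv2.INTER_CUBIC))
E
```

```text
tip target [[321.86512292 195.10163977]] contact [[322.83709479 215.92701872]]
-0.1 0.017 [[[296.0, 211.0]], [[336.0, 222.0]]]
-0.1 0.061 [[[269.0, 224.0]], [[312.0, 238.0]]]
-0.102 0.017 [[[296.0, 212.0]], [[336.0, 224.0]]]
-0.102 0.061 [[[269.0, 226.0]], [[312.0, 240.0]]]
```

View pics/wz.png

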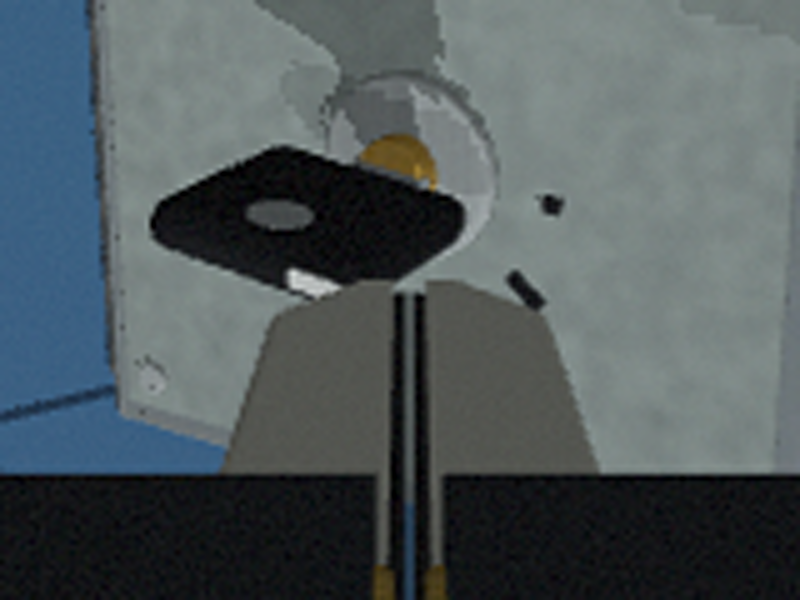

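Emit:
send_rows:
  targets:
    - [-1,[0.7,0.5,40],0]
    - [-1,[0,0,40],0]
    - [-1,[0,0,25],0]
    - [-1,[0,0,7.4],0]
    - [-1,[0,0,0],0]
    - [-1,[0,0,0],0]

```text
t: 27.8
tool_pos: [0.5511, -0.1633, 0.1396]
orientation: [2.496, 1.905, 0.002]
force: [-0.8, 1.0, 0.1]
opening: 0.0006
```

```bash
python3 - <<'E'
from key import *
p,y=cur(); print(p,y,robot.read_state()["force"])
a=tip(0.0,off=.018); print(rows([a],p,y))
cv2.imwrite("pics/w12.png",optics.read_camera("wrist")["color"][:,:,::-1])
E
```

```text
[ 0.55111463 -0.16325724  0.13956677] 1.3036405090129701 [-0.79546565  0.96046587  0.08346559]
[[[0.1, -1.1, 1.9], np.float64(-0.007)]]
```

View pics/w12.png

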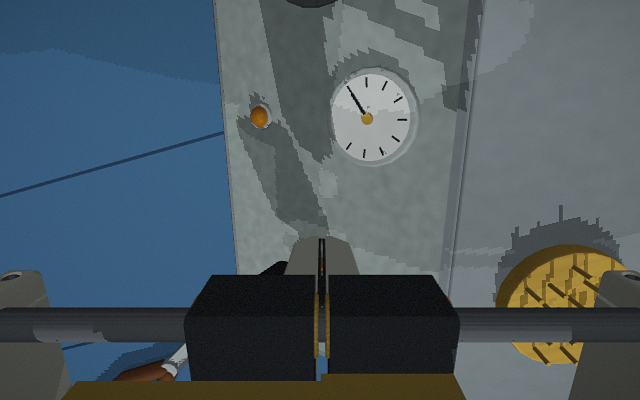

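Emit:
send_rows:
  targets:
    - [-1,[-9,0,0],0]
    - [-1,[-9,0,0],0]
    - [-1,[-1.9,1,-0.2],0.087]
    - [-1,[-1.9,1,-0.1],0.087]
    - [-1,[-1.9,1,0],0.088]
    - [-1,[-1.9,1,0.1],0.089]
    - [-1,[-1.9,1,0.2],0.091]
    - [-1,[-1.8,1.1,0.3],0.093]
    - [-1,[-1.8,1.1,0.3],0.095]
    - [-1,[-1.8,1.1,0.4],0.098]

```text
t: 28.85
tool_pos: [0.5445, -0.1976, 0.1376]
orientation: [3.014, 0.884, 0.002]
force: [-0.4, 3.0, 0.8]
opening: 0.0005
```

```bash
python3 - <<'E'
from key import *
p,y=cur(); s=robot.read_state(); print(p,y,s["force"])
print(rows([tip(.8)],p,y))
for n in("side","scene"):
  k=optics.read_camera(n); im=k["color"][:,:,::-1]
  u=proj(k,tip(.4)[0])[0].astype(int)
  cv2.imwrite(f"pics/k{n}.png",cv2.resize(im[u[1]-45:u[1]+45,u[0]-40:u[0]+40],None,fx=5,fy=5,interpolation=cv2.INTER_CUBIC))
cv2.imwrite("pics/k.png",np.hstack([cv2.imread("pics/kside.png"),cv2.imread("pics/kscene.png")]))
E
```

```text
[ 0.54451521 -0.19761294  0.13757003] 0.5705515695955692 [-0.42945176  3.02384931  0.75784386]
[[[0.4, -0.6, 0.8], np.float64(-0.012)]]
```

View pics/k.png

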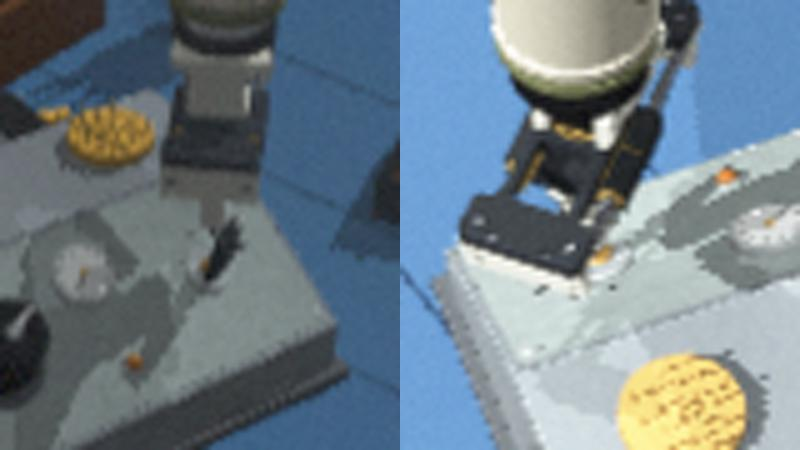

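Emit:
send_rows:
  targets:
    - [-1,[-1.8,1.1,0.5],0.101]
    - [-1,[-1.8,1.2,0.6],0.104]
    - [-1,[-1.7,1.2,0.7],0.107]
    - [-1,[-1.7,1.2,0.7],0.109]
    - [-1,[-1.7,1.2,0.8],0.112]
    - [-1,[-1.7,1.3,0.8],0.114]
    - [-1,[-1.7,1.3,0.9],0.115]
    - [-1,[-2,0,0],0]
    - [-1,[-2,0,0],0]
    - [-1,[0,0,0],0]
    - [-1,[0,0,0],0]

```text
t: 30.05
tool_pos: [0.5343, -0.2092, 0.1341]
orientation: [3.126, -0.289, 0.014]
force: [13.0, -2.6, -2.1]
opening: 0.0006
```

```bash
cat > kv.py <<'E'
from key import *
p,y=cur(); s=robot.read_state(); print(s["t"],p,y,s["force"])
print(rows([tip(1.4)],p,y))
for n in("side","scene"):
  k=optics.read_camera(n); im=k["color"][:,:,::-1]
  u=proj(k,tip(.4)[0])[0].astype(int)
  cv2.imwrite(f"pics/k{n}.png",cv2.resize(im[u[1]-45:u[1]+45,u[0]-40:u[0]+40],None,fx=5,fy=5,interpolation=cv2.INTER_CUBIC))
cv2.imwrite("pics/k.png",np.hstack([cv2.imread("pics/kside.png"),cv2.imread("pics/kscene.png")]))
E
python3 kv.py
```

```text
30.05 [ 0.53431405 -0.20915233  0.1340531 ] -0.18415593188708362 [13.0020263  -2.6347147  -2.11386209]
[[[2.3, -2.7, 1.4], np.float64(-0.12)]]
```

View pics/k.png

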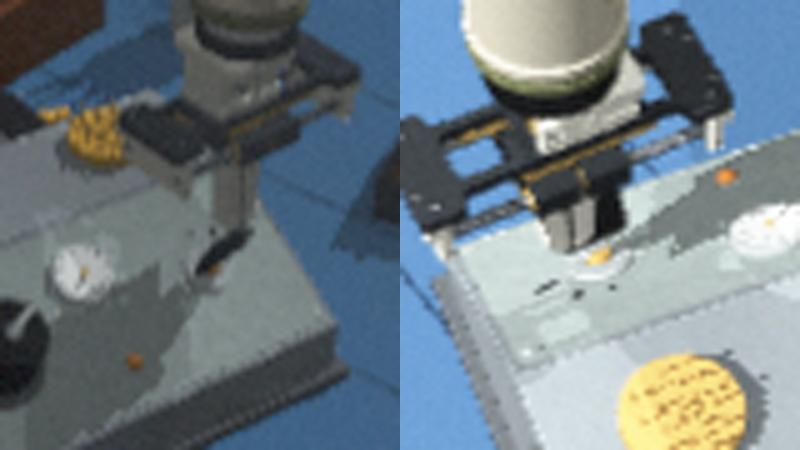

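Emit:
send_rows:
  targets:
    - [-1,[-1.5,0,0],0]
    - [-1,[-1.5,0,0],0]
    - [-1,[0,0,0],0]
    - [-1,[0,0,0],0]
    - [-1,[0,0,0],0]

```text
t: 30.65
tool_pos: [0.5334, -0.2089, 0.135]
orientation: [3.125, -0.288, 0.021]
force: [20.5, -3.6, -3.1]
opening: 0.0008
```

```bash
python3 kv.py; python3 -c "
from h import *
cv2.imwrite('pics/w13.png',optics.read_camera('wrist')['color'][:,:,::-1])"
```

```text
30.65 [ 0.53335082 -0.20887902  0.13500966] -0.18393348053257386 [20.52081483 -3.57523688 -3.10668878]
[[[3.3, -2.6, 2.3], np.float64(-0.12)]]
```

View pics/k.png

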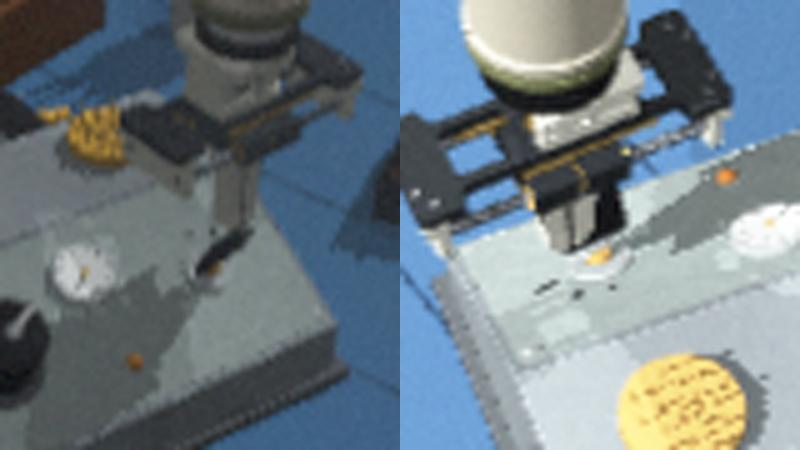

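View pics/w13.png

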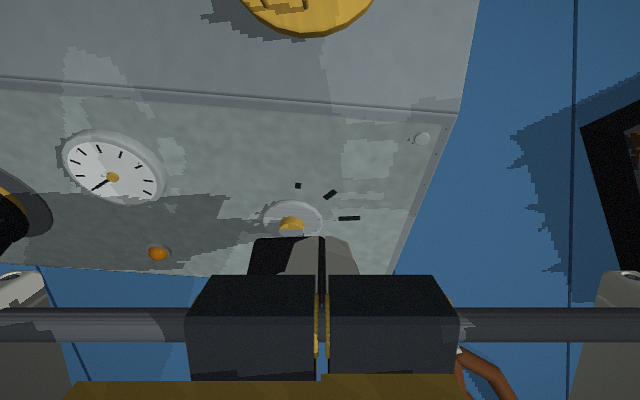

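Emit:
send_rows:
  targets:
    - [-1,[12,0,-4],0]
    - [-1,[20,0,-12],0]
    - [-1,[20,0,-15],0]
    - [-1,[0,0,-40],0]
    - [-1,[0,0,-50],0]
    - [-1,[0,0,0],0]
    - [-1,[0,0,0],0]

```text
t: 31.5
tool_pos: [0.58, -0.2176, 0.2554]
orientation: [3.126, -0.29, 0.007]
force: [0.4, 0.4, 0.1]
opening: 0.0008
```

```bash
python3 kv.py; python3 - <<'E'
from r import *
for n in ("wrist","side","scene"):
    c=optics.read_camera(n); cv2.imwrite(f"pics/f{n}.png",c["color"][:,:,::-1])
    cv2.imwrite(f"pics/g{n}.png",np.hstack([rect(c),rect(c,half=.06,center=(0,-.1),h=.061)]))
E
```

```text
31.5 [ 0.58002163 -0.21756306  0.25537181] -0.18502242690521256 [0.39081087 0.37136196 0.05067847]
[[[-44.2, -2.6, 122.7], np.float64(-0.121)]]
t 31.6 [ 0.57844341 -0.21662067  0.25173393] [-0.1  0.4 -0.4] tq [0.09 0.04 0.  ] op 0.0003
{'d': array([ -46.3, -220.2,  131.7]), 'turn': np.float64(0.074)}
```

View pics/fwrist.png

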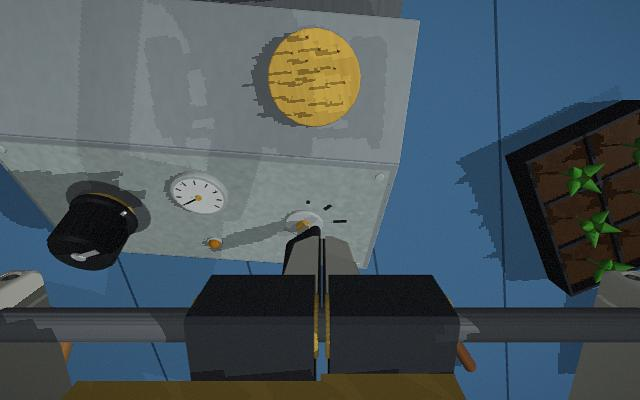

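View pics/gside.png

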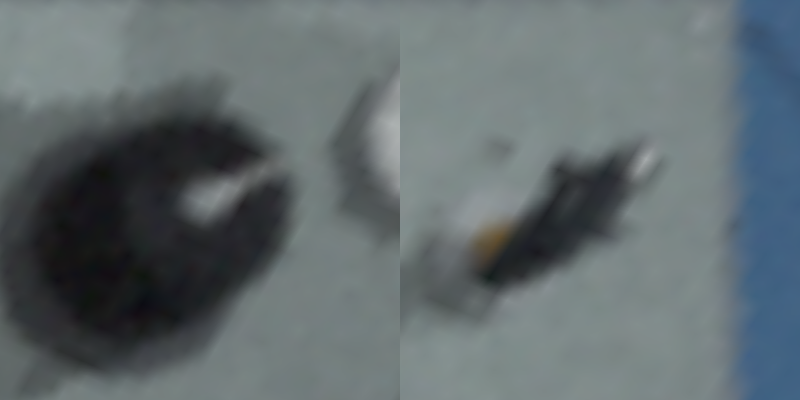

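View pics/k.png

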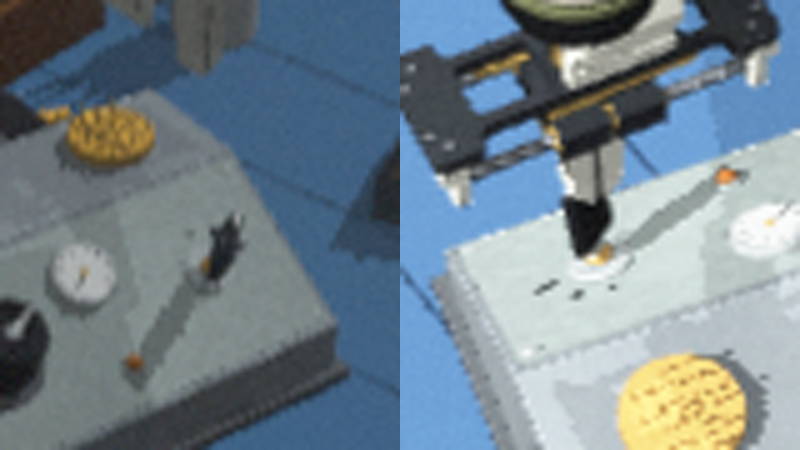

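Emit:
send_rows:
  targets:
    - [-1,[-30,25,-20],0]
    - [-1,[-40,25,-20],0]
    - [-1,[-20,0,-10],0]
    - [-1,[0,0,0],0]
    - [-1,[0,0,0],0]

```text
t: 32.25
tool_pos: [0.4822, -0.2484, 0.3017]
orientation: [-3.128, 0.294, 0.0]
force: [0.4, 0.1, -0.1]
opening: 0.0004
```

```bash
python3 - <<'E'
from r import *
c=optics.read_camera("wrist"); cv2.imwrite("pics/fwrist.png",c["color"][:,:,::-1])
cv2.imwrite("pics/gwrist.png",np.hstack([rect(c),rect(c,half=.06,center=(0,-.1),h=.061)]))
# key top-edge at candidate angles
for th in (.58,.71,.82):
    w=np.array([np.cos(th),-np.sin(th),0])
    print(th,[proj(c,Rm@pan(np.array([0,-.101,.061])+r_*w)+t).round(0).tolist() for r_ in (-.023,.023)])
E
```

```text
t 32.25 [ 0.48222984 -0.24842612  0.30173839] [ 0.4  0.1 -0.1] tq [ 0.04  0.01 -0.03] op 0.0004
{'d': array([  41.7, -269.3,  181.7]), 'turn': np.float64(0.072)}
0.58 [[[240.0, 179.0]], [[262.0, 151.0]]]
0.71 [[[238.0, 177.0]], [[265.0, 152.0]]]
0.82 [[[236.0, 176.0]], [[267.0, 154.0]]]
```

View pics/fwrist.png

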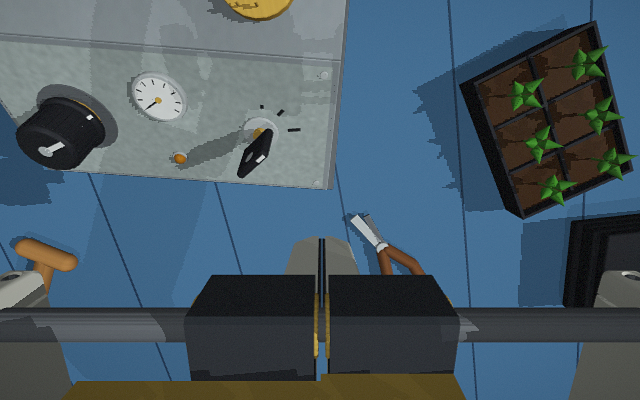

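View pics/gwrist.png

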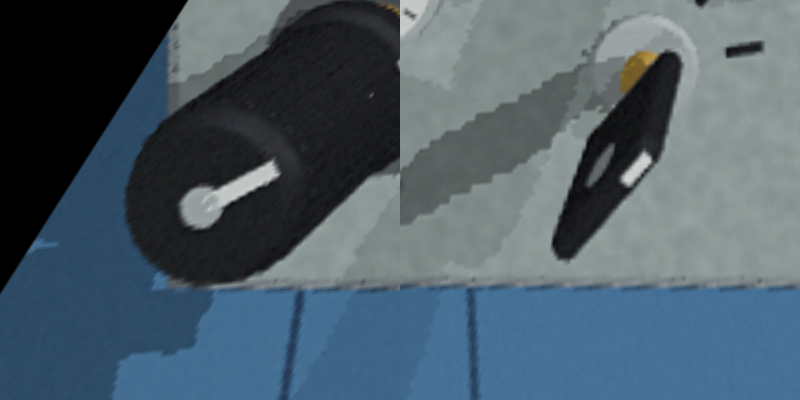

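```bash
python3 -c "
from plant import ticket
print(ticket.close_job())"
```

```text
the job is handed in; nothing more can be done
None
```

I set the valve knob four clicks back from its stop, turned the key to start and let it spring back to run. I then handed the job in with the arm clear, at about 32 s of the 59 s; no verdict was reported.

- **Valve:** I turned the knob clockwise in several strokes. At an index angle of about 142.7° another full stroke moved it no further, so I took that as the stop, six clicks from where it began. I then turned it back anticlockwise in two strokes of two clicks. The last pictures put the index at 61 to 63°, against a target of 62.7°.
- **Key:** I pushed the bow clockwise with the shut fingers. At the end of travel it no longer turned and the force rose to about 20 N; it also lined up with the longest mark. When I backed off it sprang to run. The final picture gives about 0.71 to 0.78 rad, inside the 0.58 to 0.82 band. That angle is read from the picture only, since no joint reading is available.
- **Other objects:** The pin holder, shears, seed tray and dibber looked untouched in the pictures I viewed. I did not measure their positions, and I did not check the pots and the spray bottle at the end.

**What went wrong on the way:**
- During the clockwise turn the knob once rested halfway between two clicks, at about 74°. The next strokes carried it past.
- One re-grip went in about 10 mm too low. I opened the fingers and corrected it before turning, with no visible effect.

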